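# Feel along the coupon's joint, then hang up the stylus

### The arm

A 6-joint arm with a two-finger parallel gripper is mounted at the origin on the work surface. World frame = base frame: x ahead of the robot, y to its left, z up, the work surface at z = 0. Lengths are in m, angles in rad, forces in N, time in s.
With the tool pointing down it reaches from about 0.35 to 0.975 m from the base axis. Payload 4.9 kg.
Tool frame: the origin (TCP) lies at the very end of the fingers, on their centre line; the grasp point (between the pads) lies 19 mm behind it; z points along the fingers, y is the line along which they close (so a half turn about z gives the same grasp; the last joint's range is limited). The gripper opens to 85 mm and grips with 20 to 120 N. Pads are 22 mm wide; open, the fingers measure 114 mm over their backs; the gripper's body (76 mm by 85 mm) begins 54 mm behind the grasp point. The pads swing forward as they close: fully open they stand 13 mm farther back than shut.
Start: joints at [1.221, 0.053, 1.613, -0, 1.476, -0.119], TCP at [0.143, 0.608, 0.231] pointing down, gripper open.
Joint ranges: [-3.01, 3.01], [-1.01, 2.22], [0.06, 2.58], [-1.02, 4.17], [0.09, 2.62], [-3.14, 3.14]. Speed limits (rad/s): [2.57, 2.57, 3.14, 3.14, 3.14, 3.14].

### API

Orientations are given as a rotation vector (axis times angle).
In Python, from station import get_obs, get_image, get_calibration, finish_job gives the robot as it stands.
- The arm moves only by the tool servo_tool, never from a script. Its argument "increments" is a list of rows, each a list of 5 numbers: the opening, from 0 (shut) to 1 (fully open), then the shift along the tool's x, y, z in mm, then the turn about the tool's z in degrees. In form: [[jaw, tx, ty, tz, spin], ...]. A call has 1 to 12 rows; each row shifts and turns the commanded pose from where the row before left it, along the tool's axes as they then stand; what a row does not reach is not made up. A row lasts 1/8 s, in which the tool goes at most 62.5 mm and 10.7 degrees, less where a joint would pass 70% of its speed; a pose out of reach is approached as far as the arm can. A call is refused whole if a number of a shift passes 62.5 or a number of a turn 10.7, either way. A call with a gripper value outside its range is refused whole. The fingers move at their own pace and stop on an object; "force" is the grip in N (left out, the last holds). Time passes only in rows, so rows that do not move let the fingers close. It gives the time, the measured TCP pose, the force, the opening and the grip force at its end, in the units of the state.
- get_obs(): the state, without advancing time (a new reading comes with each control period).
- get_image(name): name is "scene" or "top" or "wrist"; returns the picture (480x640x3 uint8, red, green, blue); there is no depth.
- get_calibration(name): a dict with "fx", "fy", "cx", "cy" (pixels), "R" (3x3) and "t" (3): a world point X has camera coordinates R X + t; the wrist camera has in their place "mount" (4x4, takes a point from camera to tool coordinates, whose origin is the TCP and whose axes are the flange's). Camera axes: x right, y down, z forward; pixel columns grow to the right and rows downward; lengths in m; the calibration is good to about 2 mm. A picture is of the moment at which its call begins: read the wrist's pose just before it. get_calibration takes no time and is no camera call.
- finish_job(): hands the job in; it is judged then, once.
The state is a dict: "t": time; "q": joint angles; "dq": joint speeds; "effort": joint torques, N m; "tool_pos": TCP position; "tool_rot": TCP orientation; "contact_force": force on the tool from outside, world axes, zero at the start; "wrist_torque": the same for the moment, N m; "opening": finger opening in m; "grip_force": force on a finger pad.
Only numpy, scipy, OpenCV 4.12 (cv2) and the standard library are available. Lean on these libraries where they do the work, as an engineer would, in place of code of your own. Each camera call takes 0.05 s, during which the arm holds its last target. There are 200 camera calls.

### The job

Take the feeler stylus out of its block and run its tip along the bottom of the bent groove in the metal coupon, from the closed end of the short leg round the bend to the closed end of the long leg, in one slow pass (about 2 cm a second) without lifting it out on the way. Keep it lightly pressed (about 6 N, never over 12 N) on the bottom, whose slope differs every time, while the coupon gives on its springs. Then hang the stylus upright and still on the hook stand by the window in its handle, and leave the loose things on the bench where they are.

Things in the scene. Friction and masses are not known exactly. Their poses are not given: they have to be found in the camera images.
- probe: Feeler stylus, 161 mm tall, 0.12 to 0.21 kg, origin at its tip, z up. Round steel stem, diameter 9, round end, up to 81 mm. Above it a white D-handle 84 wide (own x), 14 thick (own y): lower bar at 81 to 91, two 12 mm side bars, solid upper bar at 131 to 161. Between them a window 60 wide, 40 high, open along y. It starts upright in its block, lower bar on the block's top.
- probe_grip (a point): Top centre of the stylus's upper bar, 161 mm above the tip; grip the bar from above across its 14 mm thickness.
- probe_hang (a point): Middle of the underside of the upper bar (top of the window), 131 mm above the tip: this rests on the hook.
- block: Grey stylus block, fixed on the bench, 92 (own x) x 50 mm, 82 mm high, on a foot 110 x 80 mm, with a 14 mm square upright hole for the stem: lift the stylus 85 mm straight up to clear it. Origin at the centre of its underside.
- coupon: Aluminium coupon on a dark deck 156 x 236 mm, on a fixed grey nest. Top face 76 mm above the bench; under load it sinks straight down on springs, 4 N per mm after the first 0.6 N, 6 mm at most. Origin on the top face over the groove's bend. Groove 12 mm wide, 20 at the bevelled mouth; from the bend the short leg runs 65 mm to own (-0.5, -0.866), the long leg 90 mm to own +y; ends closed.
- root: The groove's bottom: a flat steel strip in each leg, unmoving under the stylus. At the bend both lie 10 mm below the top face; from there each slopes evenly up or down to its closed end, differently every time and shown in no reading, ending 5.5 to 14.5 mm below the top face. Origin as the coupon's.
- seam_0 (a point): Point over the groove's middle line at top-face level, short leg, 55 mm from the bend (the start).
- seam_1 (a point): Point over the groove's middle line at top-face level, short leg, 28 mm from the bend.
- seam_2 (a point): Point over the groove's middle line at top-face level, at the bend.
- seam_3 (a point): Point over the groove's middle line at top-face level, long leg, 27 mm from the bend.
- seam_4 (a point): Point over the groove's middle line at top-face level, long leg, 54 mm from the bend.
- seam_5 (a point): Point over the groove's middle line at top-face level, long leg, 80 mm from the bend (the end).
- hook: Hook stand, fixed: base plate 140 x 100 mm, post of diameter 16 at own x = +55 mm, and from its top a round prong of diameter 10, centre line 165 mm up, level towards own -x as far as x = -30, then rising to its free end at x = -52, centre 177 mm up. Nothing stands above it. Origin on the bench under the prong's middle. The prong must pass through the handle's window, along the stylus's y.
- hook_seat (a point): On top of the level part of the prong, 170 mm up, over the hook's origin: the stylus's upper bar is to rest hereabouts.
- hook_end (a point): Centre of the prong's free, upturned end, 52 mm from the origin towards own -x.
- cutter: Bystander: green round sample cutter, 116 mm across, 86 mm high.
- tape: Bystander: roll of tape lying flat, 92 mm across, 25 mm high.
- jar: Bystander: white jar, 60 mm across, 85 mm high.
- beaker: Bystander: glass beaker, 64 mm across, 85 mm high.
- weight: Bystander: steel cylinder, 44 mm across, 50 mm high.
Things that resemble listed ones, but are neither listed nor needed, are in the scene too. There is more than one size of the probe; the job needs the largest.

How it is judged:
On the way, in this order (a step that is already met when the one before it is completed fails the run):
1. the tip presses on the groove's bottom at its start, by the closed end of the short leg (horizontal distance between probe and seam_0 below 0.006 m and contact force between probe and root above 1 N and z of probe in the frame of coupon below -0.003 m), for 0.15 s.
2. the tip presses on the groove's bottom half-way along the short leg (horizontal distance between probe and seam_1 below 0.006 m and contact force between probe and root above 1 N and z of probe in the frame of coupon below -0.003 m), for 0.15 s.
3. the tip presses on the groove's bottom at the bend (horizontal distance between probe and seam_2 below 0.006 m and contact force between probe and root above 1 N and z of probe in the frame of coupon below -0.003 m), for 0.15 s.
4. the tip presses on the groove's bottom a third along the long leg (horizontal distance between probe and seam_3 below 0.006 m and contact force between probe and root above 1 N and z of probe in the frame of coupon below -0.003 m), for 0.15 s.
5. the tip presses on the groove's bottom two thirds along the long leg (horizontal distance between probe and seam_4 below 0.006 m and contact force between probe and root above 1 N and z of probe in the frame of coupon below -0.003 m), for 0.15 s.
6. the tip presses on the groove's bottom at the closed end of the long leg (horizontal distance between probe and seam_5 below 0.006 m and contact force between probe and root above 1 N and z of probe in the frame of coupon below -0.003 m), for 0.15 s.
At the end, for the whole second after the job is handed in: Stylus hangs by its window on the prong: bar underside within 48 mm of the hook origin along it, 30 mm across, 160 to 185 mm up, upright within 0.2 rad, still (under 0.03 m/s, 0.4 rad/s); cutter, tape, jar, beaker, weight within 25 mm of their starts (contact force between probe and hook above 0.4 N and angle between probe's own z axis and vertical below 0.2 rad and linear speed of probe below 0.03 m/s and angular speed of probe below 0.4 rad/s and x of probe_hang in the frame of hook between -0.048 and 0.048 m and y of probe_hang in the frame of hook between -0.03 and 0.03 m and z of probe_hang in the frame of hook between 0.16 and 0.185 m and distance of each of cutter, tape, jar, beaker, weight from where it was at the start of the episode below 0.025 m); the robot touches nothing.
It fails at once if the stylus presses on the groove's bottom with more than 17 N (contact force between probe and root above 17 N).
It fails at once if the stylus sweeps faster than 0.15 m/s while it presses on the groove's bottom with more than 2 N (contact force between probe and root above 2 N and linear speed of probe above 0.15 m/s).
It fails at once if the tip is lifted out of the groove (or set down into it) between its two ends: it is 3 to 30 mm above the top face within 11 mm of the groove's inner points (z of probe in the frame of coupon between 0.003 and 0.03 m and (horizontal distance between probe and seam_1 below 0.011 m or horizontal distance between probe and seam_2 below 0.011 m or horizontal distance between probe and seam_3 below 0.011 m or horizontal distance between probe and seam_4 below 0.011 m)).
It fails at once if a bystander is knocked away by more than 40 mm (distance of any of cutter, tape, jar, beaker, weight from where it was at the start of the episode above 0.04 m).
It also fails if it takes over 72 s, if anything falls off the work surface, if the arm or the gripper's body presses on something with over 40 N, if the wrist force passes 120 N, or if a joint passes its speed limit or range.

## Working session

There is one attempt and no reset: what is moved stays moved. The work goes in short steps, Python scripts to look and compute and a tool call to move; the robot and the scene stay as the last step left them, time stands still between calls to the robot, and variables do not carry over. Pictures are saved under pics/ and viewed, at most 10 in all, crops included, and the job is handed in when it is done.

Besides the shell and the picture viewer there is one more tool, called in YAML: its name, and indented under it one key for each argument. servo_tool: Moves the arm, as the interface text tells. Its arguments: {"type":"object","properties":{"increments":{"type":"array"},"force":{"type":"number"}},"required":["increments"]}

```bash
mkdir -p pics; ls; python3 - <<'E'
from station import *
import cv2,json
o=get_obs();print(o)
for n in("scene","top"):
    cv2.imwrite(f"pics/{n}0.png",get_image(n)[:,:,::-1])
for n in("scene","top","wrist"):
    print(n,get_calibration(n))
E
```

```text
pics
{'t': 0.0, 'q': array([ 1.22098549e+00,  5.33299641e-02,  1.61430411e+00, -4.38005856e-05,
        1.47597805e+00, -1.18990642e-01]), 'dq': array([ 0.0007566 , -0.00116816, -0.00021401, -0.00026064, -0.00292424,
       -0.00112505]), 'effort': array([ 9.37729892e-04, -3.93688059e+01, -3.70177889e+01,  6.85137775e-05,
        6.99604323e-03, -1.48270686e-05]), 'tool_pos': array([0.142776  , 0.60783404, 0.23007365]), 'tool_rot': array([-3.61711333e-01, -3.12026910e+00,  3.10091521e-03]), 'contact_force': array([0.32275736, 0.31169004, 0.69458328]), 'wrist_torque': array([ 0.01306635,  0.06409341, -0.02013668]), 'grip_force': 0.0, 'opening': 0.08590019763300805}
scene {'fx': 457.0229333910957, 'fy': 457.0229333910957, 'cx': 323.49114745699984, 'cy': 234.2639166786918, 'R': array([[ 0.502208  ,  0.86444995, -0.02265845],
       [ 0.52363538, -0.32485297, -0.78757637],
       [-0.68818102,  0.38366239, -0.61580034]]), 't': array([-0.2695397 , -0.16549334,  1.5164318 ])}
top {'fx': 585.4120577975261, 'fy': 585.4120577975261, 'cx': 318.4088151232985, 'cy': 219.6973935359456, 'R': array([[ 0.00110461, -0.99997123,  0.00750482],
       [-0.99853403, -0.0015091 , -0.05410649],
       [ 0.05411626, -0.00743405, -0.99850697]]), 't': array([3.02056568e-04, 5.46093007e-01, 1.25723786e+00])}
wrist {'fx': 409.82390091855467, 'fy': 409.82390091855467, 'cx': 319.9776435501761, 'cy': 250.39052306385975, 'mount': array([[-3.96358406e-04, -9.59079111e-01, -2.83137955e-01,
         7.26280159e-02],
       [ 9.99999871e-01, -2.90211798e-04, -4.16836667e-04,
        -3.46989241e-04],
       [ 3.17609365e-04, -2.83138084e-01,  9.59079102e-01,
        -1.41219409e-01],
       [ 0.00000000e+00,  0.00000000e+00,  0.00000000e+00,
         1.00000000e+00]])}
```

View pics/scene0.png

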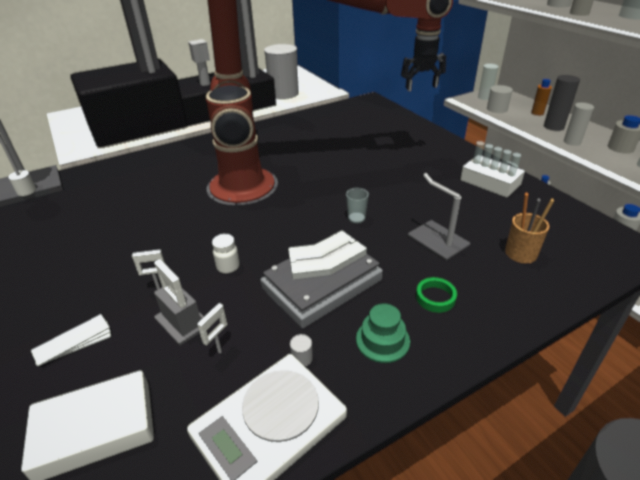

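View pics/top0.png

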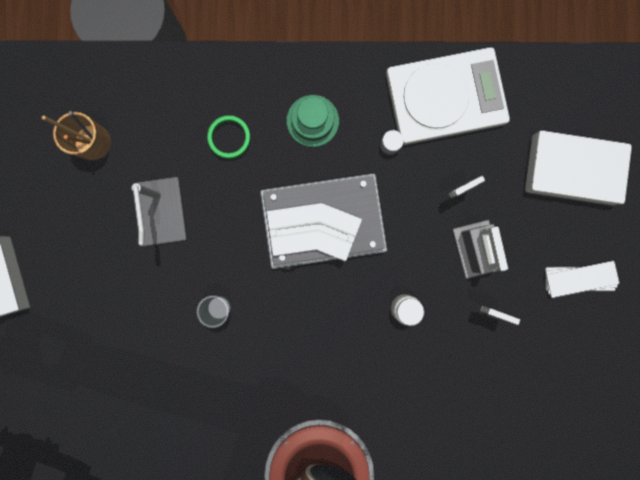

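The scene picture shows the block with a stylus at (175,300), with two other styli beside it. The coupon is at (320,265) and the hook stand at (440,220). The top view has the block at (480,250), the coupon at (320,222) and the hook at (155,212). I'll enlarge these.

```bash
python3 - <<'E'
import cv2,numpy as np
t=cv2.imread("pics/top0.png");s=cv2.imread("pics/scene0.png")
def c(i,x,y,w,h,k): return cv2.resize(i[y:y+h,x:x+w],None,fx=k,fy=k,interpolation=cv2.INTER_CUBIC)
cv2.imwrite("pics/coupon.png",c(t,255,168,140,105,5.7))
a=c(t,440,165,95,165,3.6);b=c(t,120,168,80,85,4)
d=c(s,120,235,120,120,3)
W=np.zeros((600,800,3),np.uint8)
W[:594,:342]=a; W[:340,345:665]=b
e=cv2.resize(s[240:350,125:240],(270,258),interpolation=cv2.INTER_CUBIC)
W[342:600,400:670]=e
cv2.imwrite("pics/mix.png",W)
E
```

```text
(no output)
```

View pics/coupon.png

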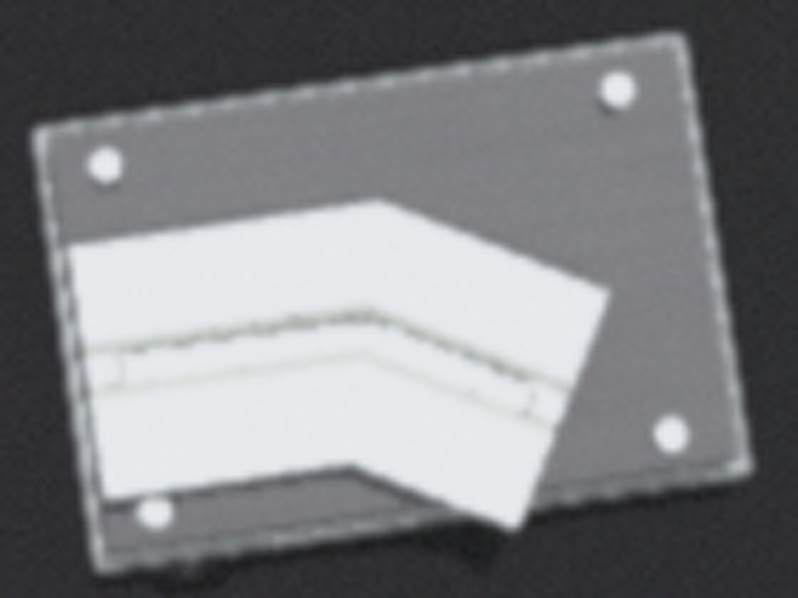

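View pics/mix.png

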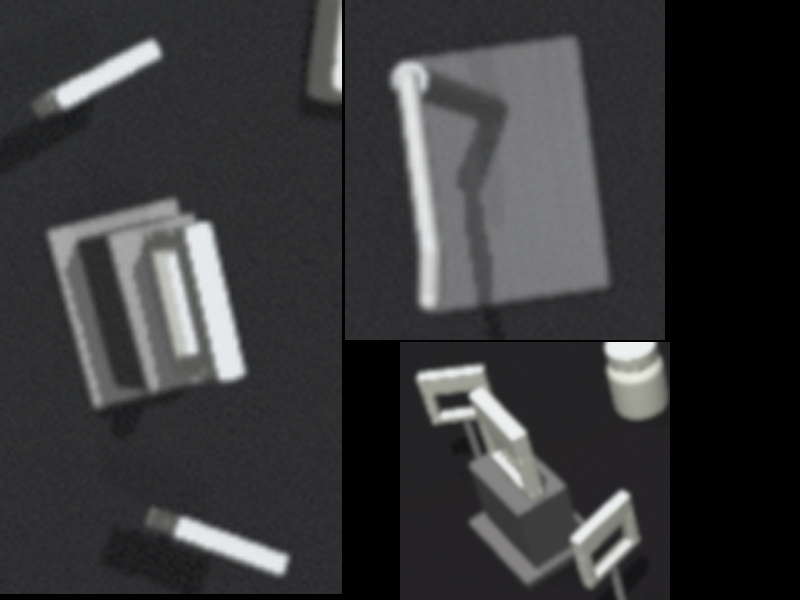

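The crops show the following, in full top-image pixels:
- **Stylus:** the big stylus is in the block, with its upper bar centred at about (500,248.6).
- **Groove:** the bend is at about (319,226.2), with the long leg to the left and the short leg to the lower right.
- **Hook:** the post top is at about (136.3,187.5) and the free end at about (140.8,244).

```bash
cat >h.py <<'E'
from station import *
import numpy as np
from scipy.spatial.transform import Rotation as Ro
def bp(n,u,v,z):
    c=get_calibration(n);R,t=c["R"],c["t"]
    d=R.T@np.array([(u-c["cx"])/c["fx"],(v-c["cy"])/c["fy"],1]);o=-R.T@t
    return o+d*(z-o[2])/d[2]
def pr(n,X):
    c=get_calibration(n);p=c["R"]@np.asarray(X)+c["t"];return np.array([c["fx"]*p[0]/p[2]+c["cx"],c["fy"]*p[1]/p[2]+c["cy"]])
def wcam():
    o=get_obs();M=np.array(get_calibration("wrist")["mount"]);T=np.eye(4)
    T[:3,:3]=Ro.from_rotvec(o["tool_rot"]).as_matrix();T[:3,3]=o["tool_pos"];return T@M
def wbp(T,u,v,z):
    c=get_calibration("wrist");d=T[:3,:3]@np.array([(u-c["cx"])/c["fx"],(v-c["cy"])/c["fy"],1]);o=T[:3,3]
    return o+d*(z-o[2])/d[2]
def wpr(T,X):
    c=get_calibration("wrist");p=np.linalg.inv(T)@np.append(X,1);return np.array([c["fx"]*p[0]/p[2]+c["cx"],c["fy"]*p[1]/p[2]+c["cy"]])
def st():
    o=get_obs();R=Ro.from_rotvec(o["tool_rot"]).as_matrix()
    print("t",round(o["t"],2),"p",o["tool_pos"].round(4),"toolx",R[:,0].round(3),"y",R[:,1].round(3),"z",R[:,2].round(3),"F",o["contact_force"].round(2),"op",round(o["opening"],4),"g",o["grip_force"],"q",o["q"].round(2))
    return o,R
E
python3 - <<'E'
from h import *
np.set_printoptions(precision=4,suppress=True)
o,R=st()
M=lambda x,y:(x/3.6+440,y/3.6+165)
cs=[bp("top",*M(*p),.162) for p in[(188,228),(212,222),(245,375),(220,381)]]
print("bar",*cs,"c",np.mean(cs,0));d=(cs[3]+cs[2]-cs[0]-cs[1])/2;print("len",np.linalg.norm(d),"dir",np.degrees(np.arctan2(d[1],d[0])), "w",np.linalg.norm(cs[0]-cs[1]))
C=lambda x,y:bp("top",x/5.7+255,y/5.7+168,.076)
b=C(364.5,332);print("bend",b)
for n,p,q in[("e1",(378,200),(70,245)),("e2",(352,466),(105,497)),("g",(363,332),(122,368)),("s1",(378,200),(610,292)),("s2",(352,466),(520,528)),("gs",(364,332),(532,400))]:
    v=C(*q)-C(*p);print(n,np.degrees(np.arctan2(v[1],v[0])),np.linalg.norm(v))
dk=[bp("top",x/5.7+255,y/5.7+168,.06) for x,y in[(38,128),(685,37),(750,467),(100,572)]]
print("deck",*dk)
H=lambda x,y,z:bp("top",(x-345)/4+120,y/4+168,z)
a=H(410,78,.165);e=H(429,303,.177);k=H(430,245,.165)
v=a-k;print("post",a,"kink",k,"end",e,np.linalg.norm(v),np.degrees(np.arctan2(v[1],v[0])));
print("base",*[H(x,y,.01) for x,y in[(577,38),(608,287),(435,308)]])
print("scene chk bar",pr("scene",np.mean(cs,0)),"post",pr("scene",a),"end",pr("scene",e))
E
```

```text
t 0.1 p [0.1428 0.6079 0.2302] toolx [-0.973  0.229  0.   ] y [ 0.229  0.973 -0.002] z [-0.001 -0.002 -1.   ] F [ 0.18  0.01 -0.3 ] op 0.0852 g 0.0 q [ 1.22  0.05  1.61 -0.    1.48 -0.12]
bar [ 0.522  -0.3323  0.162 ] [ 0.5252 -0.3452  0.162 ] [ 0.4437 -0.3615  0.162 ] [ 0.4405 -0.3481  0.162 ] c [ 0.4828 -0.3468  0.162 ]
len 0.08307072165750701 dir -168.82793878124033 w 0.013302760474266326
bend [0.5292 0.0003 0.076 ]
e1 98.4342190837254 0.11298427071934132
e2 97.20885801617014 0.08997215595066045
g 98.5841574846366 0.08826874890277533
s1 -111.59675899031652 0.09062308979803066
s2 -110.16650930639352 0.0647449418092928
gs -111.97386233287924 0.06567407187260127
deck [0.6049 0.1206 0.06  ] [ 0.6392 -0.1181  0.06  ] [ 0.4805 -0.1413  0.06  ] [0.4419 0.0969 0.06  ]
post [0.5992 0.3514 0.165 ] kink [0.5192 0.3405 0.165 ] end [0.4913 0.3369 0.177 ] 0.08081761800867496 7.794816719171091
base [0.6383 0.308  0.01  ] [0.5023 0.2892 0.01  ] [0.4908 0.3828 0.01  ]
scene chk bar [164.7157 269.0504] post [456.6912 195.7562] end [424.3331 174.3754]
```

servo_tool:
  increments:
    - [1,-34.6,-35.3,-2,0]
    - [1,-34.6,-35.3,-2,0]
    - [1,-34.6,-35.3,-2,0]
    - [1,-34.6,-35.3,-2,0]
    - [1,-34.6,-35.3,-2,0]
    - [1,-34.6,-35.3,0,0]
    - [1,-34.6,-35.3,0,0]
    - [1,-34.6,-35.3,0,0]
    - [1,-34.6,-35.3,0,0]
    - [1,-34.6,-35.3,0,0]
    - [1,-34.6,-35.3,0,0]
    - [1,-34.6,-35.3,0,0]

```text
t: 1.6
tool_pos: [0.4506, 0.0995, 0.2409]
tool_rot: [-0.362, -3.12, -0.0]
contact_force: [0.1, 0.4, -0.9]
opening: 0.0857
grip_force: 0.0
```

servo_tool:
  increments:
    - [1,-13.4,-42.7,0,0]
    - [1,-13.4,-42.7,0,0]
    - [1,-13.4,-42.7,0,0]
    - [1,-13.4,-42.7,0,0]
    - [1,-13.4,-42.7,0,0]
    - [1,-13.4,-42.7,0,0]
    - [1,-13.4,-42.7,0,0]
    - [1,-13.4,-42.7,0,0]
    - [1,-13.4,-42.7,0,0]
    - [1,-13.4,-42.7,0,0]

```text
t: 2.85
tool_pos: [0.4827, -0.3466, 0.2406]
tool_rot: [-0.362, -3.12, -0.001]
contact_force: [1.1, 0.0, 1.0]
opening: 0.0854
grip_force: 0.0
```

servo_tool:
  increments:
    - [1,0,0,0,10]
    - [1,0,0,0,10]
    - [1,0,0,0,10]
    - [1,0,0,0,10]
    - [1,0,0,0,10]
    - [1,0,0,0,10]
    - [1,0,0,0,10]
    - [1,0,0,0,10]
    - [1,0,0,0,10]
    - [1,0,0,0,10]
    - [1,0,0,0,10]
    - [1,0,0,0,10]

```text
t: 4.35
tool_pos: [0.4828, -0.345, 0.2406]
tool_rot: [-2.886, -1.238, 0.001]
contact_force: [-1.0, 0.3, 0.6]
opening: 0.0851
grip_force: 0.0
```

servo_tool:
  increments:
    - [1,0,0,0,10]
    - [1,0,0,0,10]
    - [1,0,0,0,10]
    - [1,0,0,0,5.6]
    - [1,0,0,0,0]

```text
t: 4.97
tool_pos: [0.4828, -0.3451, 0.2407]
tool_rot: [-3.126, -0.308, 0.001]
contact_force: [-0.6, -0.7, 0.3]
opening: 0.0853
grip_force: 0.0
```

```bash
python3 - <<'E'
from h import *
import cv2
o,R=st();T=wcam()
im=get_image("wrist")[:,:,::-1].copy()
B=np.array([.4828,-.3468,.162]);print(wpr(T,B),"delta tool mm",R.T@(B-o["tool_pos"])*1000)
cv2.imwrite("pics/w1.png",im)
E
```

```text
t 4.97 p [ 0.4828 -0.3451  0.2407] toolx [ 0.981  0.195 -0.001] y [ 0.195 -0.981 -0.001] z [-0.001  0.001 -1.   ] F [-0.56 -0.75  0.35] op 0.0853 g 0.0 q [-0.75 -0.03  1.68 -0.    1.49  0.63]
[322.92297733 261.65839723] delta tool mm [-0.26831768  1.7662177  78.68404233]
```

View pics/w1.png

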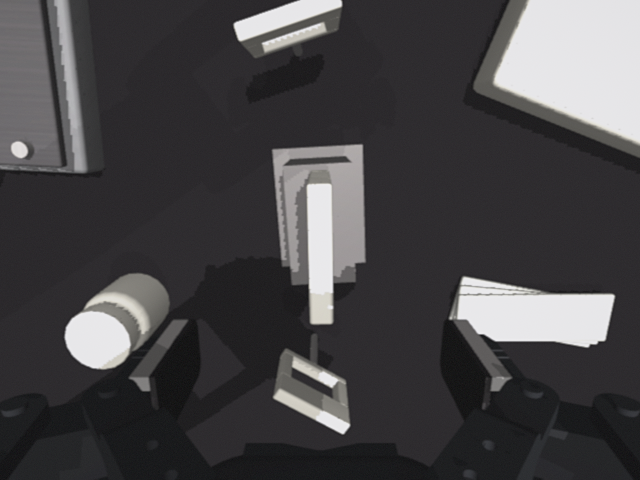

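The wrist view shows the bar from about (319,182) to (321,324), and the jaws straddle it. I'll check its centre.

```bash
python3 - <<'E'
from h import *
np.set_printoptions(precision=4,suppress=True)
o,R=st();T=wcam()
B=np.array([.4828,-.3468,.162]);d=np.array([np.cos(np.radians(11.2)),np.sin(np.radians(11.2)),0])
print(wpr(T,B+.042*d),wpr(T,B-.042*d))
for z in(.162,):
  a=wbp(T,319.5,182,z);b=wbp(T,321,324,z);print(a,b,(a+b)/2,np.linalg.norm(a-b),np.degrees(np.arctan2(*(a-b)[1::-1])),"tool mm",R.T@((a+b)/2-o["tool_pos"])*1000)
E
```

```text
t 5.03 p [ 0.4829 -0.3451  0.2408] toolx [ 0.981  0.195 -0.   ] y [ 0.195 -0.981 -0.001] z [-0.001  0.001 -1.   ] F [-0.05  0.67 -0.25] op 0.0852 g 0.0 q [-0.75 -0.03  1.68  0.    1.49  0.63]
[323.0353 187.1436] [322.6097 328.9785]
[ 0.5263 -0.3363  0.162 ] [ 0.4446 -0.3534  0.162 ] [ 0.4855 -0.3448  0.162 ] 0.08348462411190029 11.840659279543477 tool mm [ 2.6475  0.2799 78.8145]
```

servo_tool:
  increments:
    - [1,2,1,15,0]
    - [1,0,0,20,0]
    - [1,0,0,20,0]
    - [1,0,0,20,0]
    - [1,0,0,15,0]
    - [1,0,0,8,0]
    - [1,0,0,4,0]
    - [1,0,0,0,0]

```text
t: 6.02
tool_pos: [0.4854, -0.346, 0.1396]
tool_rot: [3.126, 0.306, 0.001]
contact_force: [-0.1, 0.2, -0.6]
opening: 0.0858
grip_force: 0.0
```

servo_tool:
  increments:
    - [0,0,0,0,0]
    - [0,0,0,0,0]
    - [0,0,0,0,0]
    - [0,0,0,0,0]
    - [0,0,0,0,0]
    - [0,0,0,0,0]
    - [0,0,0,0,0]
    - [0,0,0,0,0]
  force: 70

```text
t: 7.02
tool_pos: [0.4853, -0.3459, 0.1396]
tool_rot: [3.126, 0.306, 0.001]
contact_force: [0.2, 0.5, 2.3]
opening: 0.0128
grip_force: 69.3
```

servo_tool:
  increments:
    - [0,0,0,-4,0]
    - [0,0,0,-8,0]
    - [0,0,0,-10,0]
    - [0,0,0,-12,0]
    - [0,0,0,-12,0]
    - [0,0,0,-12,0]
    - [0,0,0,-12,0]
    - [0,0,0,-12,0]
    - [0,0,0,-12,0]
    - [0,0,0,-12,0]
    - [0,0,0,-8,0]
    - [0,0,0,0,0]

```text
t: 8.52
tool_pos: [0.4855, -0.3461, 0.2543]
tool_rot: [3.125, 0.306, 0.002]
contact_force: [-0.4, 0.1, -1.1]
opening: 0.0126
grip_force: 68.9
```

```bash
python3 - <<'E'
from h import *
np.set_printoptions(precision=4,suppress=True)
o,R=st()
b=np.array([.5292,.0003]);a=np.radians(-111.6);s0=b+.055*np.array([np.cos(a),np.sin(a)])
print(s0, "tool mm",R.T@(np.append(s0,o["tool_pos"][2])-o["tool_pos"])*1000)
E
```

```text
t 8.53 p [ 0.4855 -0.3461  0.2543] toolx [0.981 0.194 0.001] y [ 0.194 -0.981  0.001] z [ 0.001 -0.001 -1.   ] F [-0.44  0.08 -1.09] op 0.0126 g 68.86603474617004 q [-0.74 -0.03  1.66 -0.    1.51  0.63]
[ 0.509  -0.0508] tool mm [  80.2794 -285.1242   -0.2923]
```

servo_tool:
  increments:
    - [0,4,-15,0,0]
    - [0,8,-28,0,0]
    - [0,8,-28,0,0]
    - [0,8,-28,0,0]
    - [0,8,-28,0,0]
    - [0,8,-28,0,0]
    - [0,8,-28,0,0]
    - [0,8,-28,0,0]
    - [0,8,-28,0,0]
    - [0,7,-23,0,0]
    - [0,4,-15,0,0]
    - [0,1,-8,0,0]

```text
t: 10.02
tool_pos: [0.5081, -0.0498, 0.2529]
tool_rot: [-3.126, -0.307, 0.001]
contact_force: [1.1, 0.2, -1.4]
opening: 0.0129
grip_force: 68.8
```

servo_tool:
  increments:
    - [0,0,0,10,0]
    - [0,0,0,10,0]
    - [0,0,0,4,0]
    - [0,0,0,0,0]
    - [0,0,0,0,0]

```text
t: 10.65
tool_pos: [0.5086, -0.051, 0.2296]
tool_rot: [3.127, 0.305, 0.001]
contact_force: [-0.3, 1.1, -0.8]
opening: 0.0128
grip_force: 68.8
```

```bash
python3 - <<'E'
from h import *
import cv2
o,R=st();T=wcam()
im=get_image("wrist")[:,:,::-1].copy();cv2.imwrite("pics/w2full.png",im)
tip=o["tool_pos"]+R[:,2]*.1386
p=wpr(T,tip);print("tip px",p)
x0,y0=max(0,int(p[0])-130),max(0,min(285,int(p[1])-130));print(x0,y0)
cv2.imwrite("pics/w2.png",cv2.resize(im[y0:y0+195,x0:x0+260],None,fx=3,fy=3,interpolation=cv2.INTER_CUBIC))
E
```

```text
t 10.65 p [ 0.5086 -0.051   0.2296] toolx [0.981 0.193 0.   ] y [ 0.193 -0.981  0.   ] z [ 0. -0. -1.] F [-0.3   1.07 -0.8 ] op 0.0128 g 68.79215240478516 q [-0.25 -0.22  1.88 -0.    1.49  1.13]
tip px [319.82104733 234.88042486]
189 104
```

View pics/w2.png

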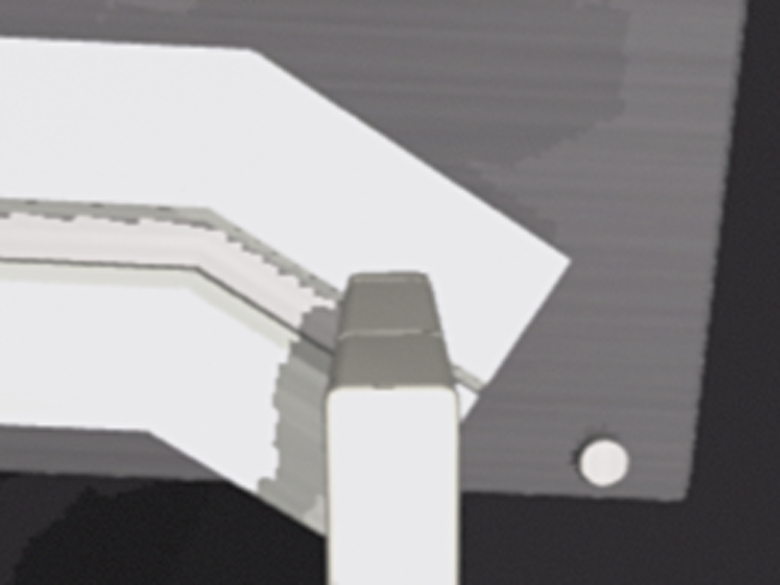

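The wrist crop shows the handle hiding the tip. The coupon's corners are clear, at crop (255,50), (150,430) and (570,262), so I can locate it from those.

```bash
python3 - <<'E'
from h import *
np.set_printoptions(precision=4,suppress=True)
o,R=st();T=wcam()
f=lambda u,v:wbp(T,u/3+189,v/3+104,.076)
A,B,Cc=f(255,50),f(150,430),f(570,262)
print(A,B,"bend",(A+B)/2,np.linalg.norm(A-B)); v=Cc-A;print("short",np.degrees(np.arctan2(v[1],v[0])),np.linalg.norm(v))
g1,g2=f(212,207),f(192,290);print("groove bend",(g1+g2)/2,np.linalg.norm(g1-g2))
v=f(0,38)-A;print("long",np.degrees(np.arctan2(v[1],v[0])));v=f(0,202)-g1;print("long g",np.degrees(np.arctan2(v[1],v[0])))
# top estimate of same corners
C=lambda x,y:bp("top",x/5.7+255,y/5.7+168,.076)
print("top",C(378,200),C(352,466),C(610,292))
E
```

```text
t 10.7 p [ 0.5086 -0.051   0.2297] toolx [0.981 0.194 0.001] y [ 0.194 -0.981  0.   ] z [ 0.001 -0.    -1.   ] F [-0.39  0.81 -1.59] op 0.0125 g 68.79221320152283 q [-0.25 -0.22  1.88 -0.    1.49  1.13]
[ 0.5782 -0.0053  0.076 ] [0.4838 0.0058 0.076 ] bend [0.531  0.0002 0.076 ] 0.0950146585999951
short -112.09511271037529 0.08852852497021019
groove bend [ 0.531  -0.0002  0.076 ] 0.020590385422817804
long 98.56311257352806
long g 99.79738573481504
top [ 0.5772 -0.0045  0.076 ] [0.4807 0.0048 0.076 ] [ 0.5439 -0.0888  0.076 ]
```

```bash
python3 - <<'E'
from h import *
import cv2
np.set_printoptions(precision=4,suppress=True)
o,R=st();T=wcam()
z=o["tool_pos"][2]+.0224
for u in(327,392,458):
    X=wbp(T,u/3+189,388/3+104,z);print("tool mm",R.T@(X-o["tool_pos"])*1000)
im=cv2.imread("pics/w2full.png");cv2.imwrite("pics/w2b.png",cv2.resize(im[200:480,220:420],None,fx=2.1,fy=2.1))
E
```

```text
t 10.7 p [ 0.5086 -0.051   0.2297] toolx [0.981 0.194 0.001] y [ 0.194 -0.981  0.   ] z [ 0.001 -0.    -1.   ] F [-0.39  0.81 -1.59] op 0.0125 g 68.79221320152283 q [-0.25 -0.22  1.88 -0.    1.49  1.13]
tool mm [ 41.6255  -6.4556 -22.376 ]
tool mm [ 41.6222   0.0176 -22.3738]
tool mm [ 41.6188   6.5908 -22.3715]
```

View pics/w2b.png

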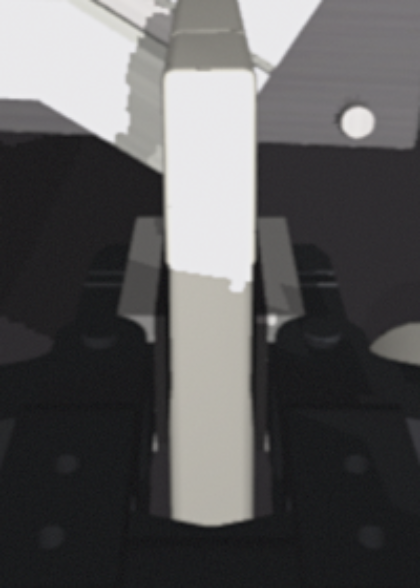

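servo_tool:
  increments:
    - [0,1.9,0.4,0,0]
    - [0,0,0,4,0]
    - [0,0,0,4,0]
    - [0,0,0,4,0]
    - [0,0,0,3,0]
    - [0,0,0,2,0]
    - [0,0,0,1,0]
    - [0,0,0,0,0]
    - [0,0,0,0,0]

```text
t: 11.82
tool_pos: [0.5105, -0.0508, 0.2115]
tool_rot: [3.127, 0.306, 0.0]
contact_force: [-0.0, -0.1, -1.4]
opening: 0.013
grip_force: 68.8
```

servo_tool:
  increments:
    - [0,0,0,1,0]
    - [0,0,0,1,0]
    - [0,0,0,1,0]
    - [0,0,0,0,0]

```text
t: 12.32
tool_pos: [0.5103, -0.0507, 0.2081]
tool_rot: [-3.127, -0.306, 0.001]
contact_force: [0.3, 0.3, -0.9]
opening: 0.0126
grip_force: 68.8
```

servo_tool:
  increments:
    - [0,0,0,1,0]
    - [0,0,0,0.5,0]
    - [0,0,0,0,0]

```text
t: 12.7
tool_pos: [0.5103, -0.0508, 0.2068]
tool_rot: [-3.127, -0.306, 0.0]
contact_force: [0.8, 0.2, -1.5]
opening: 0.0128
grip_force: 68.8
```

servo_tool:
  increments:
    - [0,0,0,1,0]
    - [0,0,0,0.5,0]
    - [0,0,0,0,0]

```text
t: 13.08
tool_pos: [0.5105, -0.0508, 0.2056]
tool_rot: [3.127, 0.306, 0.001]
contact_force: [-0.5, -1.0, -0.0]
opening: 0.0126
grip_force: 69.0
```

servo_tool:
  increments:
    - [0,0,0,1,0]
    - [0,0,0,0,0]

```text
t: 13.32
tool_pos: [0.5106, -0.0508, 0.2049]
tool_rot: [3.126, 0.306, 0.001]
contact_force: [0.5, -0.0, 2.5]
opening: 0.0126
grip_force: 69.4
```

servo_tool:
  increments:
    - [0,0,0,0.6,0]
    - [0,0,0,0,0]
    - [0,0,0,0,0]

```text
t: 13.7
tool_pos: [0.5106, -0.0508, 0.2042]
tool_rot: [3.126, 0.306, 0.001]
contact_force: [-0.9, 0.7, 4.3]
opening: 0.0124
grip_force: 69.7
```

```bash
python3 - <<'E'
from h import *
st()
E
```

```text
t 13.7 p [ 0.5106 -0.0508  0.2042] toolx [0.981 0.194 0.001] y [ 0.194 -0.981  0.   ] z [ 0.001 -0.    -1.   ] F [-0.87  0.72  4.34] op 0.0124 g 69.65563774108887 q [-0.24 -0.2   1.9   0.    1.44  1.13]
```

servo_tool:
  increments:
    - [0,1.35,-2.1,0,0]
    - [0,1.35,-2.1,0,0]
    - [0,1.35,-2.1,0.1,0]
    - [0,1.35,-2.1,0,0]
    - [0,1.35,-2.1,0.1,0]

```text
t: 14.32
tool_pos: [0.5146, -0.0408, 0.2038]
tool_rot: [3.122, 0.305, -0.003]
contact_force: [-2.3, -3.7, 5.3]
opening: 0.0125
grip_force: 69.7
```

servo_tool:
  increments:
    - [0,1.35,-2.1,0,0]
    - [0,1.35,-2.1,0,0]
    - [0,1.35,-2.1,0,0]
    - [0,1.35,-2.1,0.1,0]
    - [0,1.35,-2.1,0,0]
    - [0,1.35,-2.1,0,0]

```text
t: 15.08
tool_pos: [0.52, -0.0268, 0.2036]
tool_rot: [3.122, 0.305, -0.003]
contact_force: [-1.7, -3.8, 5.7]
opening: 0.0127
grip_force: 69.6
```

servo_tool:
  increments:
    - [0,1.35,-2.1,0,0]
    - [0,1.35,-2.1,0,0]
    - [0,1.35,-2.1,0,0]
    - [0,1.35,-2.1,0.1,0]
    - [0,1.35,-2.1,0,0]
    - [0,1.35,-2.1,0,0]

```text
t: 15.82
tool_pos: [0.5259, -0.0113, 0.2032]
tool_rot: [3.126, 0.306, -0.0]
contact_force: [-1.9, -2.7, 4.9]
opening: 0.0126
grip_force: 69.6
```

servo_tool:
  increments:
    - [0,1.35,-2.1,0,0]
    - [0,1.35,-2.1,0,0]
    - [0,1.35,-2.1,0,0]
    - [0,1.35,-2.1,0.1,0]
    - [0,1,-1.6,0,0]
    - [0,0,0,0,0]

```text
t: 16.58
tool_pos: [0.5305, 0.0001, 0.2032]
tool_rot: [-3.126, -0.306, -0.001]
contact_force: [-0.7, -2.9, 3.6]
opening: 0.0126
grip_force: 69.5
```

servo_tool:
  increments:
    - [0,0.12,-2.5,0.2,0]
    - [0,0.12,-2.5,0.1,0]
    - [0,0.12,-2.5,0,0]
    - [0,0.12,-2.5,0,0]
    - [0,0.12,-2.5,0,0]

```text
t: 17.2
tool_pos: [0.5287, 0.0122, 0.2031]
tool_rot: [3.126, 0.306, 0.001]
contact_force: [1.2, -4.0, 4.2]
opening: 0.0126
grip_force: 69.5
```

servo_tool:
  increments:
    - [0,0.12,-2.5,0.1,0]
    - [0,0.12,-2.5,0,0]
    - [0,0.12,-2.5,0.1,0]
    - [0,0.12,-2.5,0,0]
    - [0,0.12,-2.5,0.1,0]
    - [0,0.12,-2.5,0,0]

```text
t: 17.95
tool_pos: [0.5264, 0.0268, 0.2029]
tool_rot: [3.126, 0.306, 0.0]
contact_force: [1.4, -6.0, 4.8]
opening: 0.0126
grip_force: 69.7
```

servo_tool:
  increments:
    - [0,0.12,-2.5,0,0]
    - [0,0.12,-2.5,0.1,0]
    - [0,0.12,-2.5,0,0]
    - [0,0.12,-2.5,0,0]
    - [0,0.12,-2.5,0.1,0]
    - [0,0.12,-2.5,0,0]

```text
t: 18.7
tool_pos: [0.5243, 0.0414, 0.2029]
tool_rot: [3.125, 0.306, 0.001]
contact_force: [-0.1, -5.2, 5.3]
opening: 0.0126
grip_force: 69.8
```

servo_tool:
  increments:
    - [0,0.12,-2.5,0,0]
    - [0,0.12,-2.5,0,0]
    - [0,0.12,-2.5,0.1,0]
    - [0,0.12,-2.5,0,0]
    - [0,0.12,-2.5,0,0]
    - [0,0.12,-2.5,0,0]

```text
t: 19.45
tool_pos: [0.5221, 0.0562, 0.203]
tool_rot: [3.125, 0.306, 0.001]
contact_force: [1.4, -6.4, 6.6]
opening: 0.0126
grip_force: 69.9
```

servo_tool:
  increments:
    - [0,0.12,-2.5,0,0]
    - [0,0.12,-2.5,0,0]
    - [0,0.12,-2.5,0,0]
    - [0,0.12,-2.5,0,0]
    - [0,0.12,-2.5,0,0]

```text
t: 20.08
tool_pos: [0.5203, 0.0684, 0.203]
tool_rot: [3.125, 0.305, 0.001]
contact_force: [1.0, -5.8, 6.6]
opening: 0.0127
grip_force: 69.9
```

servo_tool:
  increments:
    - [0,0.12,-2.5,-0.1,0]
    - [0,0.12,-2.5,-0.1,0]
    - [0,0.12,-2.5,-0.1,0]
    - [0,0.12,-2.5,0,0]
    - [0,0.1,-1.5,0,0]
    - [0,0,0,0,0]
    - [0,0,0,0,0]
    - [0,0,0,0,0]

```text
t: 21.08
tool_pos: [0.5185, 0.0803, 0.2032]
tool_rot: [3.126, 0.306, 0.001]
contact_force: [0.8, -4.8, 5.8]
opening: 0.0123
grip_force: 69.9
```

servo_tool:
  increments:
    - [0,0,0,-2,0]
    - [0,0,0,-4,0]
    - [0,0,0,-6,0]
    - [0,0,0,-8,0]
    - [0,0,0,-10,0]
    - [0,0,0,-10,0]
    - [0,0,0,-10,0]
    - [0,0,0,-6,0]
    - [0,0,0,-2,0]
    - [0,0,0,0,0]

```text
t: 22.32
tool_pos: [0.5183, 0.0805, 0.2605]
tool_rot: [-3.127, -0.306, 0.0]
contact_force: [-0.2, 0.2, -1.9]
opening: 0.0128
grip_force: 68.8
```

servo_tool:
  increments:
    - [0,0,0,0,-8]
    - [0,0,0,0,-8]
    - [0,0,0,0,-8]
    - [0,0,0,0,-8]
    - [0,0,0,0,-8]
    - [0,0,0,0,-8]
    - [0,0,0,0,-8]
    - [0,0,0,0,-8]
    - [0,0,0,0,-8]
    - [0,0,0,0,-8]
    - [0,0,0,0,-6.7]
    - [0,0,0,0,0]

```text
t: 23.82
tool_pos: [0.5181, 0.0805, 0.26]
tool_rot: [-2.065, -2.367, 0.001]
contact_force: [-0.0, -0.9, -1.2]
opening: 0.0129
grip_force: 68.7
```

servo_tool:
  increments:
    - [0,13,-1,0,0]
    - [0,23,-2,0,0]
    - [0,25,-2,0,0]
    - [0,25,-2,0,0]
    - [0,25,-2,0,0]
    - [0,25,-2,0,0]
    - [0,25,-2,0,0]
    - [0,25,-2,0,0]
    - [0,25,-2,0,0]
    - [0,25,-1,0,0]
    - [0,16,-1,0,0]
    - [0,6,0,0,0]

```text
t: 25.32
tool_pos: [0.4637, 0.3343, 0.2605]
tool_rot: [2.063, 2.37, -0.001]
contact_force: [0.4, -0.2, -1.8]
opening: 0.0125
grip_force: 68.7
```

```bash
python3 - <<'E'
from h import *
import cv2
o,R=st();T=wcam()
im=get_image("wrist")[:,:,::-1].copy();t=get_image("top")[:,:,::-1]
s=get_image("scene")[:,:,::-1]
for X in[(.4913,.3369,.177),(.5437,.344,.165),(.5992,.3514,.165)]: print(wpr(T,np.array(X)))
W=np.zeros((480,800,3),np.uint8);W[:,:480]=im[:,80:560]
W[:240,480:]=cv2.resize(t[160:280,100:260],(320,240));W[240:,480:]=cv2.resize(s[120:260,350:510],(320,240))
cv2.imwrite("pics/h1.png",W)
E
```

```text
t 25.32 p [0.4637 0.3343 0.2605] toolx [-0.138  0.99  -0.   ] y [ 0.99   0.138 -0.   ] z [-0. -0. -1.] F [ 0.35 -0.15 -1.78] op 0.0125 g 68.74113321304321 q [ 0.49 -0.09  1.7  -0.    1.53  0.36]
[369.38223956 261.56493572]
[454.59045271 255.69607495]
[547.19045804 256.1896463 ]
```

View pics/h1.png

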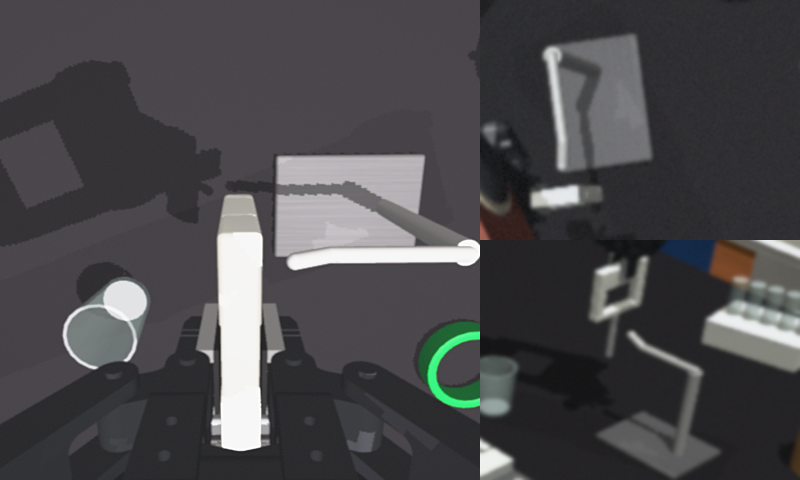

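servo_tool:
  increments:
    - [0,-1,0,4,0]
    - [0,0,0,8,0]
    - [0,0,0,10,0]
    - [0,0,0,10,0]
    - [0,0,0,10,0]
    - [0,0,0,10,0]
    - [0,0,0,7,0]
    - [0,0,0,3,0]
    - [0,0,0,0,0]

```text
t: 26.6
tool_pos: [0.4643, 0.3324, 0.1985]
tool_rot: [-2.064, -2.369, 0.0]
contact_force: [0.0, 0.9, -0.7]
opening: 0.0122
grip_force: 68.7
```

servo_tool:
  increments:
    - [0,0,4,0,0]
    - [0,0,6,0,0]
    - [0,0,8,0,0]
    - [0,0,8,0,0]
    - [0,0,8,0,0]
    - [0,0,0,0,0]

```text
t: 27.35
tool_pos: [0.4986, 0.3371, 0.1985]
tool_rot: [-2.064, -2.368, 0.0]
contact_force: [-0.4, -0.0, -1.8]
opening: 0.0126
grip_force: 68.8
```

servo_tool:
  increments:
    - [0,0,8,0,0]
    - [0,0,8,0,0]
    - [0,0,8,0,0]
    - [0,0,8,0,0]
    - [0,0,8,0,0]
    - [0,0,4,0,0]
    - [0,0,0,0,0]

```text
t: 28.22
tool_pos: [0.5418, 0.3431, 0.1985]
tool_rot: [-2.064, -2.369, 0.0]
contact_force: [0.5, 0.2, -1.8]
opening: 0.0126
grip_force: 68.8
```

servo_tool:
  increments:
    - [0,0,0,4,0]
    - [0,0,0,5,0]
    - [0,0,0,4,0]
    - [0,0,0,3,0]
    - [0,0,0,2,0]
    - [0,0,0,0,0]
    - [0,0,0,0,0]

```text
t: 29.1
tool_pos: [0.5417, 0.3432, 0.1808]
tool_rot: [2.064, 2.369, 0.001]
contact_force: [0.4, -0.4, -0.6]
opening: 0.0128
grip_force: 68.8
```

servo_tool:
  increments:
    - [0,0,0,1,0]
    - [0,0,0,1,0]
    - [0,0,0,0,0]

```text
t: 29.48
tool_pos: [0.5415, 0.3431, 0.1784]
tool_rot: [-2.064, -2.369, 0.0]
contact_force: [0.4, 0.0, -1.3]
opening: 0.0126
grip_force: 68.8
```

servo_tool:
  increments:
    - [0,0,0,0.7,0]
    - [0,0,0,0,0]
    - [0,0,0,0,0]

```text
t: 29.85
tool_pos: [0.5416, 0.3431, 0.1779]
tool_rot: [-2.064, -2.369, 0.0]
contact_force: [0.2, 0.3, -1.5]
opening: 0.0126
grip_force: 68.8
```

servo_tool:
  increments:
    - [0,0,0,0.6,0]
    - [0,0,0,0,0]
    - [0,0,0,0,0]

```text
t: 30.22
tool_pos: [0.5417, 0.3431, 0.1776]
tool_rot: [2.064, 2.369, 0.0]
contact_force: [-0.7, -0.1, 0.5]
opening: 0.0126
grip_force: 69.0
```

servo_tool:
  increments:
    - [0,0,0,0.6,0]
    - [0,0,0,0,0]
    - [0,0,0,0,0]

```text
t: 30.6
tool_pos: [0.5417, 0.3432, 0.1775]
tool_rot: [2.063, 2.369, 0.001]
contact_force: [-1.5, -0.8, 4.2]
opening: 0.0125
grip_force: 69.5
```

servo_tool:
  increments:
    - [0,0,0,-0.6,0]
    - [0,0,0,0,0]
    - [0.2,0,0,0,0]
    - [0.25,0,0,0,0]
    - [0.3,0,0,0,0]
    - [0.35,0,0,0,0]
    - [0.4,0,0,0,0]
    - [0.4,0,0,0,0]
    - [0.4,0,0,0,0]

```text
t: 31.72
tool_pos: [0.5416, 0.3431, 0.1773]
tool_rot: [2.064, 2.369, 0.0]
contact_force: [-0.5, 0.1, -0.2]
opening: 0.0344
grip_force: 0.0
```

servo_tool:
  increments:
    - [0.4,0,0,-4,0]
    - [0.4,0,0,-8,0]
    - [0.4,0,0,-12,0]
    - [0.4,0,0,-15,0]
    - [0.4,0,0,-20,0]
    - [0.4,0,0,-20,0]
    - [0.4,0,0,-20,0]
    - [0.4,0,0,-10,0]
    - [0.4,0,0,0,0]
    - [0.4,0,0,0,0]
    - [0.4,0,0,0,0]

```text
t: 33.1
tool_pos: [0.5411, 0.3429, 0.2849]
tool_rot: [-2.063, -2.368, 0.003]
contact_force: [0.6, -0.2, 0.1]
opening: 0.0344
grip_force: 0.0
```

```bash
python3 - <<'E'
from h import *
import cv2
o,R=st()
im=get_image("wrist")[:,:,::-1]
s=get_image("scene")[:,:,::-1]
W=np.zeros((480,800,3),np.uint8);W[:,:400]=im[:,120:520]
W[:,400:]=cv2.resize(s[80:272,370:530],(400,480));
cv2.imwrite("pics/h2.png",W)
E
```

```text
t 33.1 p [0.5411 0.3429 0.2849] toolx [-0.137  0.991 -0.001] y [ 0.991  0.137 -0.002] z [-0.002 -0.001 -1.   ] F [ 0.61 -0.19  0.12] op 0.0344 g 0.0 q [0.45 0.06 1.51 0.   1.57 0.31]
```

View pics/h2.png

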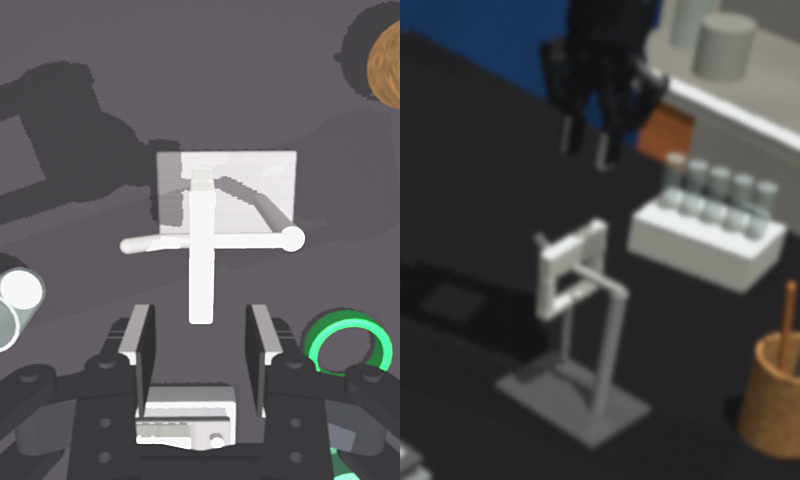

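The stylus hangs on the prong, upright and centred, and the gripper is clear. I'll let it settle, then hand in.

servo_tool:
  increments:
    - [0.4,0,0,0,0]
    - [0.4,0,0,0,0]
    - [0.4,0,0,0,0]
    - [0.4,0,0,0,0]
    - [0.4,0,0,0,0]
    - [0.4,0,0,0,0]
    - [0.4,0,0,0,0]
    - [0.4,0,0,0,0]
    - [0.4,0,0,0,0]
    - [0.4,0,0,0,0]
    - [0.4,0,0,0,0]
    - [0.4,0,0,0,0]

```text
t: 34.7
tool_pos: [0.5416, 0.3431, 0.2863]
tool_rot: [-2.064, -2.369, 0.0]
contact_force: [1.0, -0.5, -0.5]
opening: 0.034
grip_force: 0.0
```

servo_tool:
  increments:
    - [0.4,0,0,0,0]
    - [0.4,0,0,0,0]
    - [0.4,0,0,0,0]
    - [0.4,0,0,0,0]
    - [0.4,0,0,0,0]
    - [0.4,0,0,0,0]
    - [0.4,0,0,0,0]
    - [0.4,0,0,0,0]
    - [0.4,0,0,0,0]
    - [0.4,0,0,0,0]
    - [0.4,0,0,0,0]
    - [0.4,0,0,0,0]

```text
t: 36.2
tool_pos: [0.5416, 0.3431, 0.2863]
tool_rot: [2.064, 2.369, 0.0]
contact_force: [0.3, 0.7, -0.5]
opening: 0.0342
grip_force: 0.0
```

```bash
python3 - <<'E'
from station import *
import numpy as np,time
a=get_image("wrist").astype(int)
for _ in range(3): b=get_image("wrist").astype(int)
print("moved px",(abs(a-b).max(2)>60).sum())
print(finish_job())
E
```

```text
moved px 0
the job is handed in; nothing more can be done
None
```

The stylus ran the whole groove in one pass at roughly 5–8 N (from the wrist force readings), now hangs upright and still on the hook with no bystander seen disturbed, and the job was handed in at about 36 s; no verdict was returned.

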